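Turn the display stand to the camera and take the picture

TASK

Take the product photo of the ring: push gently on an arm of the three-armed display stand with a finger, without gripping it, and turn the stand until the arm that carries the ring cone points straight at the camera lens. Only when it stands still there, press the button of the shutter release fully down and let it go. Leave the other things lying where they are; nothing is to be picked up.

Things in the scene. Friction and masses are not known exactly. Their poses are not given: they have to be found in the camera images.
- rotor: the display stand's turning part: hub (dia 44, top 86 above table) with three level wooden arms 120 degrees apart; each bar 14 wide, underside 68 and top 82 above the table, free to push on from 30 to 110 from the axis. Origin: on the upright turning axis at table height; x axis: along the ring-cone arm; z up. Pad arm: 120 deg anticlockwise from above; roll arm: 120 deg clockwise
- cone (a point): tip of the grey ring cone, which stands on its arm 150 from the axis: base dia 38, top 127 above the table, with one ring on it
- pad (a point): middle of the top of the flat round grey earring pad, dia 52, 150 from the axis, top 84 above the table, at the end of its arm
- roll (a point): middle of the top of the grey bracelet roll, a level cylinder dia 34, 70 long, lying across the end of its arm, 155 from the axis, top 105 above the table
- lens (a point): centre of the front glass of the photo camera, 100 above the table, about 214 from the stand's axis. The black camera, 112 wide and 144 high with its tripod, is fixed and looks at the stand's axis; it stands outside the sweep of the arms
- shutter_top (a point): centre of the top of the shutter release's round push button, dia 30, top 22 above the table when up, in a round black housing (dia 46, 12 high) fixed to the table to the left or right of the stand (a grey velvet tray of chains, 24 high, is on the other side); it is pressed straight down
- shutter (a joint): travel of the push button: 0 up, 0.006 m fully down; spring, about 4 N at full travel, comes back by itself
- dish: small white bead dish, dia 60, 22 high, loose, on the table near the stand, partly under the sweep of the arms; origin: centre of its underside. Bystander
- bangle: brass bangle lying flat, outer dia 68, 9 high, loose, under the sweep of the arms; origin: centre of its underside. Bystander
- tin: round aluminium tin, dia 48, 30 high, loose, under the sweep of the arms; origin: centre of its underside. Bystander
- pliers: pliers lying on the table, 130 long, 16 high, loose; origin: under the pivot. Bystander
- ring_box: dark wooden ring box, 52 x 52 x 37 high, loose; origin: centre of its underside. Bystander
- bracelet_stand: grey T-shaped bracelet stand, 160 wide, 147 high, loose; origin: centre of its underside. Bystander
- jar: glass jar with metal cap, dia 52, 65 high, loose; origin: centre of its underside. Bystander
- stand: fixed part of the display stand: round foot dia 110, 22 high, column dia 22; origin: on the axis at table height. The rotor turns on it either way, without stop within a full turn, with light friction (0.07 N m, about 1 N at an arm), and stays where it is left. Push gently, under 0.1 m/s: a knock or squeeze of over 25 N by the fingers fails
Mind the look-alikes: they are no part of the job. Leave any blue look-alike of the part that bears shutter_top alone.

How it is judged:
By the outcome, as a careful person would: the job done as asked, in the order asked, and still so for the second after the job is handed in, with the robot touching nothing.
It also fails if it takes over 48 s, if anything falls off the work surface, if the arm or the gripper's body presses on something with over 40 N, if the wrist force passes 120 N, or if a joint passes its speed limit or range.

ROBOT

A 6-joint arm with a two-finger parallel gripper is mounted at the origin on the work surface. World frame = base frame: x ahead of the robot, y to its left, z up, the work surface at z = 0. Lengths are in mm, angles in rad, forces in N, time in s.
With the tool pointing down it reaches from about 350 to 725 mm from the base axis. Payload 4.3 kg.
Tool frame: the origin (TCP) lies midway between the tips of the shut fingers; the grasp point (between the pads) lies 19 mm behind it; z points along the fingers, y is the line along which they close (so a half turn about z gives the same grasp; the last joint's range is limited). The gripper opens to 85 mm and grips with 20 to 120 N. Pads are 22 mm wide; open, the fingers measure 114 mm over their backs; the gripper's body (76 mm by 85 mm) begins 54 mm behind the grasp point. The pads swing forward as they close: fully open they stand 13 mm farther back than shut.
Start: joints at [1.126, 0.377, 0.081, 1.274, 0, 1.46], TCP at [188.942, 543.109, 231.329] pointing down, gripper open.
Joint ranges: [-2.72, 2.72], [-0.84, 1.66], [-1.02, 1.22], [-1.77, 2.12], [-1.37, 1.28], [-3.14, 3.14]. Speed limits (rad/s): [2.57, 2.57, 3.14, 3.14, 3.14, 3.14].

INTERFACE

Orientations are given as a unit quaternion [w, x, y, z].
In Python, from bench import manip, imaging gives the robot as it stands.
- The arm moves only by the tool drive_tool, never from a script. Its argument "series" is a list of rows, each an object with "claw": the finger opening in cm, from 0 to 8.54; "linear": the shift along the tool's x, y, z in cm, a list of three; "twist": the turn about the tool's z in rad. In form: [{"claw": claw, "linear": [tx, ty, tz], "twist": twist}, ...]. A call has exactly 10 rows; each row is the pose to reach, as a shift and turn from the pose commanded when the call began, along the tool's axes at that moment; what a row does not reach only later rows make up. A row lasts 1/10 s, in which the tool goes at most 50 mm and 8.59 degrees, less where a joint would pass 70% of its speed; a pose out of reach is approached as far as the arm can. A call with a gripper value outside its range is refused whole. The fingers move at their own pace and stop on an object; "force" is the grip in N (left out, the last holds). Time passes only in rows, so rows that repeat a pose let the fingers close, or fill a call up. It gives the time, the measured TCP pose, the force, the opening and the grip force at its end, in the units of the state.
- manip.read_state(): the state, without advancing time (a new reading comes with each control period).
- imaging.get_image(name): name is "side" or "top"; returns a dict with "frame" (480x640x3 uint8, red, green, blue), "K" (3x3 intrinsics, pixels), "world_from_camera" (4x4, takes a point from camera to world coordinates). Camera axes: x right, y down, z forward; pixel columns grow to the right and rows downward; lengths in mm; the calibration is good to about 2 mm. A picture is of the moment at which its call begins. There is no depth.
- manip.job_done(): hands the job in; it is judged then, once.
The state is a dict: "clock": time; "joints": joint angles; "qd": joint speeds; "joint_torque": joint torques, N m; "tool_pos": TCP position; "orientation": TCP orientation; "ft_force": force on the tool from outside, world axes, zero at the start; "torque": the same for the moment, N m; "finger_gap": opening from 0.0 (shut) to 1.0 (fully open); "grasp_force": force on a finger pad.
Only numpy, scipy, OpenCV 4.12 (cv2) and the standard library are available. Lean on these libraries where they do the work, as an engineer would, in place of code of your own. Each camera call takes 0.05 s, during which the arm holds its last target. There are 200 camera calls.

## Working session

There is one attempt and no reset: what is moved stays moved. The work goes in short steps, Python scripts to look and compute and a tool call to move; the robot and the scene stay as the last step left them, time stands still between calls to the robot, and variables do not carry over. Pictures are saved under pics/ and viewed, at most 10 in all, crops included, and the job is handed in when it is done.

Besides the shell and the picture viewer there is one more tool, called by a JSON object that holds its "name" and its "arguments". drive_tool: Moves the arm, as the interface text tells. Its arguments: {"type":"object","properties":{"series":{"type":"array","items":{"type":"object","properties":{"claw":{"type":"number"},"linear":{"type":"array","items":{"type":"number"}},"twist":{"type":"number"}}}},"force":{"type":"number"}},"required":["series"]}

```bash
mkdir -p pics; cat > h.py <<'E'
import numpy as np, cv2
from bench import manip, imaging
def snap(n,f):
    d=imaging.get_image(n); cv2.imwrite('pics/'+f,cv2.cvtColor(d['frame'],cv2.COLOR_RGB2BGR))
    np.savez(n+'.npz',K=d['K'],T=d['world_from_camera'],frame=d['frame']); return d
def pt(n,u,v,z):
    d=np.load(n+'.npz');K,T=d['K'],d['T']
    r=T[:3,:3]@np.linalg.solve(K,[u,v,1.]); o=T[:3,3]
    return (o+r*(z-o[2])/r[2]).round(1)
def px(n,p):
    d=np.load(n+'.npz');q=np.linalg.inv(d['T'])@np.r_[p,1.]; q=d['K']@q[:3]; return (q[:2]/q[2]).round(1)
E
python3 - <<'E'
from h import *
for n in('top','side'):
    d=snap(n,n+'1.png');print(d['world_from_camera'].round(2).tolist(),d['K'].tolist())
print(manip.read_state())
E
```

```text
[[0.02, -0.98, 0.19, 256.78], [-1.0, -0.02, 0.02, -27.19], [-0.02, -0.19, -0.98, 1559.18], [0.0, 0.0, 0.0, 1.0]] [[580.3063702331561, 0.0, 310.750944340157], [0.0, 580.3063702331561, 242.28697612395482], [0.0, 0.0, 1.0]]
[[0.86, -0.38, 0.34, 152.53], [-0.51, -0.62, 0.59, -650.54], [-0.01, -0.68, -0.73, 878.5], [0.0, 0.0, 0.0, 1.0]] [[486.75783336028456, 0.0, 311.5614846653084], [0.0, 486.75783336028456, 244.55348685082996], [0.0, 0.0, 1.0]]
{'clock': 0.1, 'joints': array([ 1.12569537e+00,  3.77989773e-01,  7.97518028e-02,  1.27442187e+00,
       -1.88245892e-06,  1.46052152e+00]), 'qd': array([-0.00225729, -0.00053769,  0.00233641, -0.00123461,  0.00097285,
       -0.0005938 ]), 'joint_torque': array([ 1.57716007e-03, -4.64692354e+01,  2.70582336e+01,  1.19380138e-02,
       -1.27566332e-04, -6.63876804e-06]), 'tool_pos': array([188.66790328, 542.52796939, 230.45147902]), 'orientation': array([-2.54519379e-04,  1.66632081e-01,  9.86018702e-01, -8.96318883e-04]), 'ft_force': array([ 0.52262561,  0.51762672, -0.21400092]), 'torque': array([0.01884976, 0.04873423, 0.063809  ]), 'grasp_force': 0.0, 'finger_gap': 1.0012298240846842}
```

View pics/top1.png

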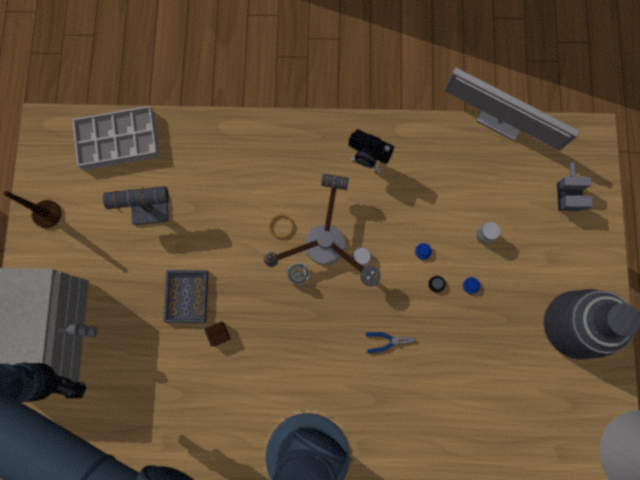

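View pics/side1.png

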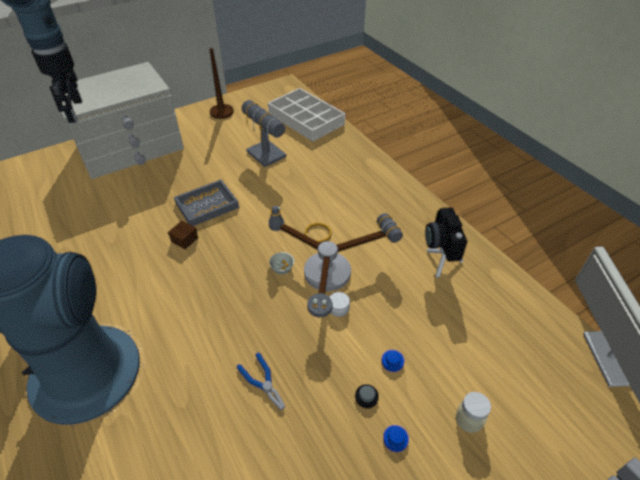

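The cone arm ends at top (271,259), the roll at (335,182) and the pad at (370,276). The black shutter is at top (437,284), between two blue look-alikes, and the camera is at (370,148). I'll enlarge both views next.

```bash
python3 - <<'E'
from h import *
a=cv2.imread('pics/top1.png')[125:305,255:455]; b=cv2.imread('pics/side1.png')[195:420,255:480]
cv2.imwrite('pics/topz.png',cv2.convertScaleAbs(cv2.resize(a,None,fx=3.3,fy=3.3,interpolation=3),alpha=1.6))
cv2.imwrite('pics/sidez.png',cv2.convertScaleAbs(cv2.resize(b,None,fx=2.6,fy=2.6,interpolation=3),alpha=1.4))
E
```

```text
(no output)
```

View pics/topz.png

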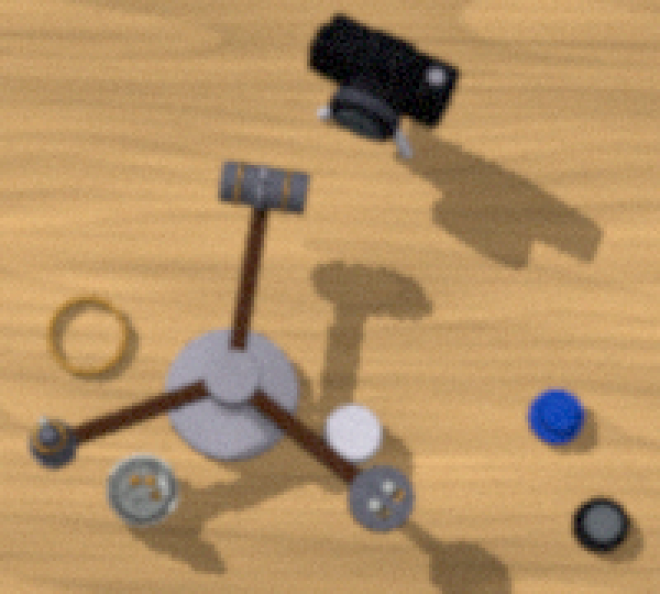

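View pics/sidez.png

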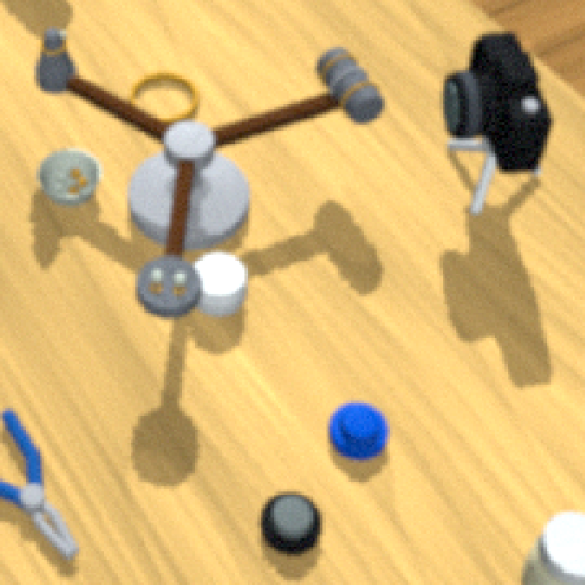

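```bash
python3 - <<'E'
from h import *
P=dict(hub=((232,375),(189,142),86),cone=((48,428),(58,33),127),pad=((381,498),(170,284),84),roll=((263,184),(350,78),105),lens=((362,122),(457,105),100),sh=((602,523),(291,517),22))
R={}
for k,(t,s,z) in P.items():
    a=pt('top',255+t[0]/3.3,125+t[1]/3.3,z);b=pt('side',255+s[0]/2.6,195+s[1]/2.6,z);R[k]=(a[:2],b[:2]);print(k,a,b)
for i in (0,1):
    h=R['hub'][i]
    for k in R:
        d=R[k][i]-h;print(k,np.hypot(*d).round(1),np.degrees(np.arctan2(d[1],d[0])).round(2))
E
```

```text
hub [548.1 -34.3  86. ] [547.8 -38.6  86. ]
cone [496.1 104.7 127. ] [498.4  99.8 127. ]
pad [ 453.8 -151.5   84. ] [ 457.1 -155.5   84. ]
roll [698.4 -55.7 105. ] [697.7 -62.3 105. ]
lens [ 752.7 -133.6  100. ] [ 759.1 -132.6  100. ]
sh [ 445.8 -334.1   22. ] [ 447.4 -337.9   22. ]
hub 0.0 0.0
cone 148.4 110.51
pad 150.4 -128.82
roll 151.8 -8.1
lens 227.4 -25.89
sh 316.8 -108.84
hub 0.0 0.0
cone 147.0 109.64
pad 148.0 -127.81
roll 151.8 -8.98
lens 231.3 -23.98
sh 315.7 -108.54
```

```bash
python3 - <<'E'
from h import *
a=cv2.imread('pics/top1.png')[122:178,340:400]; b=cv2.imread('pics/side1.png')[200:280,415:475]
a=cv2.resize(a,(400,373),interpolation=2);b=cv2.resize(b,(400,533),interpolation=2)
c=np.zeros((533,800,3),np.uint8);c[:373,:400]=a;c[:,400:]=b
cv2.imwrite('pics/lens.png',cv2.convertScaleAbs(c,alpha=2.2))
# predicted lens pixels for candidate angles, in zoom coordinates
for k,h in (('top',(548.1,-34.3)),('side',(547.8,-38.6))):
  for ang in(-20,-23,-26,-29):
    t=np.radians(ang);q=px(k,[h[0]+214*np.cos(t),h[1]+214*np.sin(t),100])
    print(k,ang,q,((q-[340,122])*6.667 if k=='top' else (q-[415,200])*6.667+[400,0]).round())
E
```

```text
top -20 [354.7 163.1] [ 98. 274.]
top -23 [358.7 164.6] [125. 284.]
top -26 [362.6 166.4] [151. 296.]
top -29 [366.3 168.4] [175. 309.]
side -20 [421.2 231.4] [441. 209.]
side -23 [422.7 234.9] [451. 233.]
side -26 [424.1 238.5] [461. 257.]
side -29 [425.2 242.2] [468. 281.]
```

View pics/lens.png

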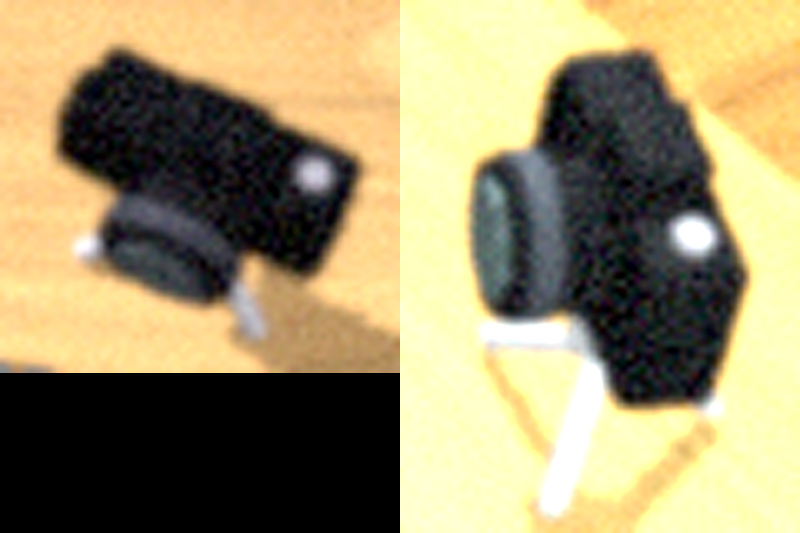

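{"name": "drive_tool", "arguments": {"series": [{"claw":0,"linear":[0,0,0],"twist":0},{"claw":0,"linear":[-1,-3,0],"twist":-0.1},{"claw":0,"linear":[-3,-7,0],"twist":-0.2},{"claw":0,"linear":[-6,-11,0],"twist":-0.335},{"claw":0,"linear":[-9,-15,0],"twist":-0.335},{"claw":0,"linear":[-12,-19,0],"twist":-0.335},{"claw":0,"linear":[-15,-23,0],"twist":-0.335},{"claw":0,"linear":[-18,-27,0],"twist":-0.335},{"claw":0,"linear":[-20,-30,0],"twist":-0.335},{"claw":0,"linear":[-20,-30,0],"twist":-0.335}]}}

```text
clock: 1.1
tool_pos: [279.7, 190.7, 231.3]
orientation: [0.0, 0.004, 1.0, -0.001]
ft_force: [-0.9, -0.1, -0.4]
finger_gap: -0.003
grasp_force: 0.0
```

The lens glass centre is at about top (364,162) and side (429,234). That puts its bearing near -25°, and the body edges agree.

{"name": "drive_tool", "arguments": {"series": [{"claw":0,"linear":[-3,-2.5,0],"twist":0},{"claw":0,"linear":[-6,-5,0],"twist":0},{"claw":0,"linear":[-9.5,-8,0],"twist":0},{"claw":0,"linear":[-13,-11,0],"twist":0},{"claw":0,"linear":[-16.5,-14,0],"twist":0},{"claw":0,"linear":[-20,-16.5,0],"twist":0},{"claw":0,"linear":[-20.8,-17,1],"twist":0},{"claw":0,"linear":[-20.8,-17,3],"twist":0},{"claw":0,"linear":[-20.8,-17,5],"twist":0},{"claw":0,"linear":[-20.8,-17,6],"twist":0}]}}

```text
clock: 2.1
tool_pos: [485.7, 25.3, 169.1]
orientation: [-0.002, -0.001, 1.0, 0.0]
ft_force: [-0.2, -0.7, -0.0]
finger_gap: 0.001
grasp_force: 0.0
```

{"name": "drive_tool", "arguments": {"series": [{"claw":0,"linear":[0,0,1.5],"twist":0},{"claw":0,"linear":[0,0,3],"twist":0},{"claw":0,"linear":[0,0,4.5],"twist":0},{"claw":0,"linear":[0,0,6],"twist":0},{"claw":0,"linear":[0,0,7.5],"twist":0},{"claw":0,"linear":[0,0,8.5],"twist":0},{"claw":0,"linear":[0,0,9.5],"twist":0},{"claw":0,"linear":[0,0,10.3],"twist":0},{"claw":0,"linear":[0,0,10.8],"twist":0},{"claw":0,"linear":[0,0,10.8],"twist":0}]}}

```text
clock: 3.1
tool_pos: [486.9, 24.2, 62.8]
orientation: [-0.0, -0.0, 1.0, 0.0]
ft_force: [-0.4, -0.1, 0.4]
finger_gap: 0.003
grasp_force: 0.0
```

```bash
python3 - <<'E'
from h import *
p=manip.read_state()['tool_pos'];print(p)
h=np.array([548,-36.5])
for th in range(111,-26,-8):
    t=np.radians(th);u=np.array([np.cos(t),np.sin(t)]);n=np.array([-u[1],u[0]])
    f=h+75*u+(7+11*abs(n[0])+14.5*abs(n[1]))*n; print(th,f.round(1))
E
```

```text
[486.87118661  24.1886297   62.75996505]
111 [500.1  25.5]
103 [510.7  31.9]
95 [522.3  36.5]
87 [533.2  39.4]
79 [542.1  41. ]
71 [551.5  41.6]
63 [561.2  40.9]
55 [571.1  38.9]
47 [580.9  35.4]
39 [590.4  30.3]
31 [599.4  23.6]
23 [607.4  15.5]
15 [614.3   6. ]
7 [619.7  -4.8]
-1 [623.4 -16.1]
-9 [625.7 -25.5]
-17 [626.8 -35.4]
-25 [626.4 -45.7]
```

{"name": "drive_tool", "arguments": {"series": [{"claw":0,"linear":[-0.6,0.1,0],"twist":0},{"claw":0,"linear":[-1.3,0.2,0],"twist":0},{"claw":0,"linear":[-1.9,0.5,0],"twist":0},{"claw":0,"linear":[-2.4,0.8,0],"twist":0},{"claw":0,"linear":[-3.0,1.05,0],"twist":0},{"claw":0,"linear":[-3.6,1.25,0],"twist":0},{"claw":0,"linear":[-4.2,1.45,0],"twist":0},{"claw":0,"linear":[-4.8,1.6,0],"twist":0},{"claw":0,"linear":[-5.5,1.7,0],"twist":0},{"claw":0,"linear":[-6.1,1.75,0],"twist":0}]}}

```text
clock: 4.1
tool_pos: [548.8, 41.8, 63.2]
orientation: [-0.0, -0.0, 1.0, 0.0]
ft_force: [-1.3, -0.5, -0.5]
finger_gap: 0.0
grasp_force: 0.6
```

```bash
python3 - <<'E'
from h import *
d=snap('top','top2.png');e=snap('side','side2.png')
a=cv2.resize(cv2.imread('pics/top2.png')[130:310,250:400],(400,480));b=cv2.resize(cv2.imread('pics/side2.png')[170:350,240:390],(400,480))
cv2.imwrite('pics/m2.png',cv2.convertScaleAbs(np.hstack([a,b]),alpha=1.6));print(manip.read_state()['ft_force'])
E
```

```text
[ 0.05816162 -0.09788855 -0.36753176]
```

View pics/m2.png

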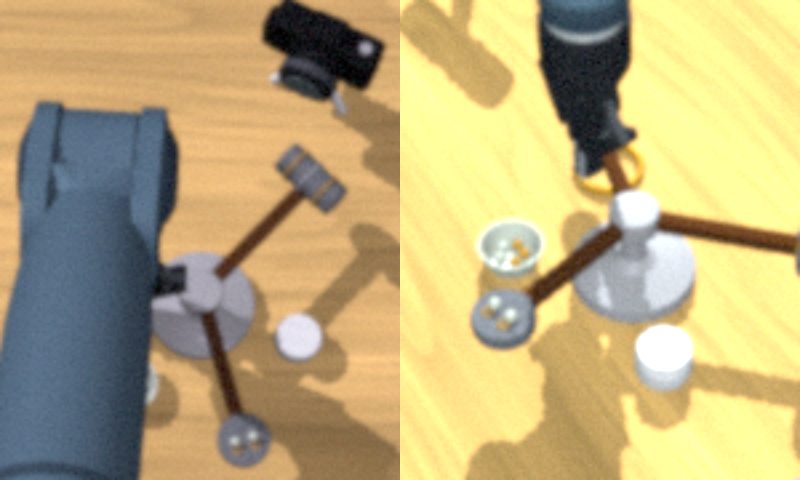

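The stand is turning. The roll is now at about -47° and the pad points towards the robot, so I'll continue the arc.

{"name": "drive_tool", "arguments": {"series": [{"claw":0,"linear":[-0.6,0,0],"twist":0},{"claw":0,"linear":[-1.3,-0.05,0],"twist":0},{"claw":0,"linear":[-1.9,-0.15,0],"twist":0},{"claw":0,"linear":[-2.5,-0.35,0],"twist":0},{"claw":0,"linear":[-3.1,-0.55,0],"twist":0},{"claw":0,"linear":[-3.7,-0.85,0],"twist":0},{"claw":0,"linear":[-4.2,-1.1,0],"twist":0},{"claw":0,"linear":[-4.7,-1.45,0],"twist":0},{"claw":0,"linear":[-5.15,-1.8,0],"twist":0},{"claw":0,"linear":[-5.55,-2.2,0],"twist":0}]}}

```text
clock: 5.2
tool_pos: [604.2, 19.4, 63.3]
orientation: [0.0, -0.0, 1.0, 0.0]
ft_force: [-0.5, 0.6, 0.6]
finger_gap: -0.001
grasp_force: 0.6
```

{"name": "drive_tool", "arguments": {"series": [{"claw":0,"linear":[-0.4,-0.45,0],"twist":0},{"claw":0,"linear":[-0.75,-0.9,0],"twist":0},{"claw":0,"linear":[-1.05,-1.35,0],"twist":0},{"claw":0,"linear":[-1.35,-1.85,0],"twist":0},{"claw":0,"linear":[-1.6,-2.35,0],"twist":0},{"claw":0,"linear":[-1.8,-2.8,0],"twist":0},{"claw":0,"linear":[-1.9,-3.2,0],"twist":0},{"claw":0,"linear":[-2.0,-3.55,0],"twist":0},{"claw":0,"linear":[-2.1,-3.85,0],"twist":0},{"claw":0,"linear":[-2.1,-4.0,0],"twist":0}]}}

```text
clock: 6.2
tool_pos: [625.0, -20.7, 63.3]
orientation: [0.0, -0.0, 1.0, 0.0]
ft_force: [0.1, 1.1, 0.0]
finger_gap: -0.0
grasp_force: 0.6
```

```bash
python3 - <<'E'
from h import *
d=snap('top','top3.png');e=snap('side','side3.png')
a=cv2.resize(cv2.imread('pics/top3.png')[130:310,250:400],(400,480));b=cv2.resize(cv2.imread('pics/side3.png')[170:350,300:450],(400,480))
cv2.imwrite('pics/m3.png',cv2.convertScaleAbs(np.hstack([a,b]),alpha=1.6));print(manip.read_state()['ft_force'])
E
```

```text
[ 0.74751338 -0.61392307 -0.12075895]
```

View pics/m3.png

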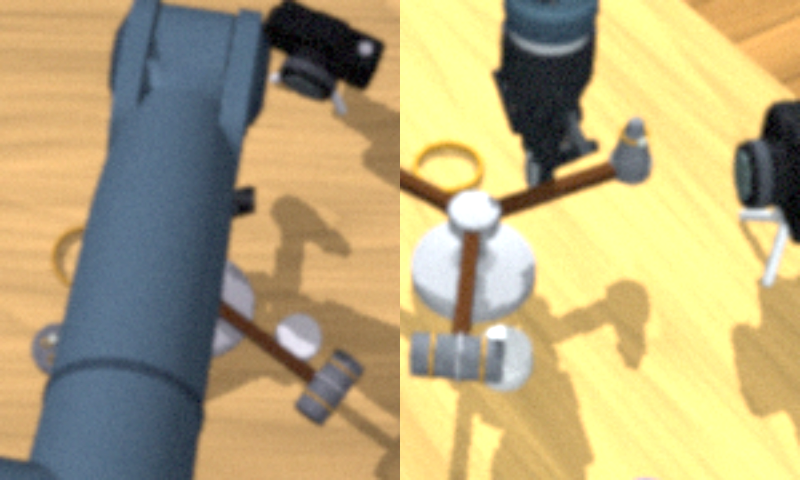

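The side view shows the cone tip near (388.5,215.7). The top view shows the roll near (373.8,274.8).

```bash
python3 - <<'E'
from h import *
d=pt('side',388.5,215.7,127)-[547.8,-38.6,0];print(d,np.hypot(*d[:2]),np.degrees(np.arctan2(d[1],d[0])))
d=pt('top',373.8,274.8,100)-[548.1,-34.3,0];print(d,np.hypot(*d[:2]),np.degrees(np.arctan2(d[1],d[0]))+120)
E
```

```text
[150.2 -15.3 127. ] 150.9772499418373 -5.816325689089649
[ -93.4 -124.3  100. ] 155.4800630306021 -6.92148889207472
```

{"name": "drive_tool", "arguments": {"series": [{"claw":0,"linear":[-0.05,-0.3,0],"twist":0},{"claw":0,"linear":[-0.1,-0.6,0],"twist":0},{"claw":0,"linear":[-0.1,-0.9,0],"twist":0},{"claw":0,"linear":[-0.1,-1.2,0],"twist":0},{"claw":0,"linear":[-0.15,-1.45,0],"twist":0},{"claw":0,"linear":[-0.15,-1.65,0],"twist":0},{"claw":0,"linear":[-0.15,-1.85,0],"twist":0},{"claw":0,"linear":[-0.15,-2.0,0],"twist":0},{"claw":0,"linear":[-0.15,-2.1,0],"twist":0},{"claw":0,"linear":[-0.15,-2.1,0],"twist":0}]}}

```text
clock: 7.3
tool_pos: [626.4, -41.7, 63.3]
orientation: [0.0, 0.0, 1.0, -0.0]
ft_force: [0.4, -0.2, -0.4]
finger_gap: -0.002
grasp_force: 0.2
```

{"name": "drive_tool", "arguments": {"series": [{"claw":0,"linear":[0,0.5,0],"twist":0},{"claw":0,"linear":[0,1,0],"twist":0},{"claw":0,"linear":[0,2,0],"twist":0},{"claw":0,"linear":[0,3.5,0],"twist":0},{"claw":0,"linear":[0,5,-1],"twist":0},{"claw":0,"linear":[0,7,-3],"twist":0},{"claw":0,"linear":[0,9,-6],"twist":0},{"claw":0,"linear":[0,11,-9],"twist":0},{"claw":0,"linear":[0,13,-12],"twist":0},{"claw":0,"linear":[0,13,-12],"twist":0}]}}

```text
clock: 8.3
tool_pos: [628.9, 92.7, 189.5]
orientation: [0.005, -0.002, 1.0, 0.001]
ft_force: [0.9, 0.1, 1.2]
finger_gap: 0.006
grasp_force: 0.0
```

```bash
python3 - <<'E'
from h import *
d=snap('top','top4.png');e=snap('side','side4.png')
a=cv2.resize(cv2.imread('pics/top4.png')[130:310,280:430],(480,576));b=cv2.resize(cv2.imread('pics/side4.png')[170:350,300:450],(480,576))
c=np.hstack([a[:,:400],b[:,:400]]);b2=cv2.imread('pics/side4.png')[195:320,310:450]
c=np.hstack([cv2.resize(cv2.imread('pics/top4.png')[135:295,280:400],(450,600),interpolation=2),cv2.resize(cv2.imread('pics/side4.png')[170:380,315:437],(350,600),interpolation=2)])
cv2.imwrite('pics/m4.png',cv2.convertScaleAbs(c,alpha=1.7))
E
```

```text
(no output)
```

View pics/m4.png

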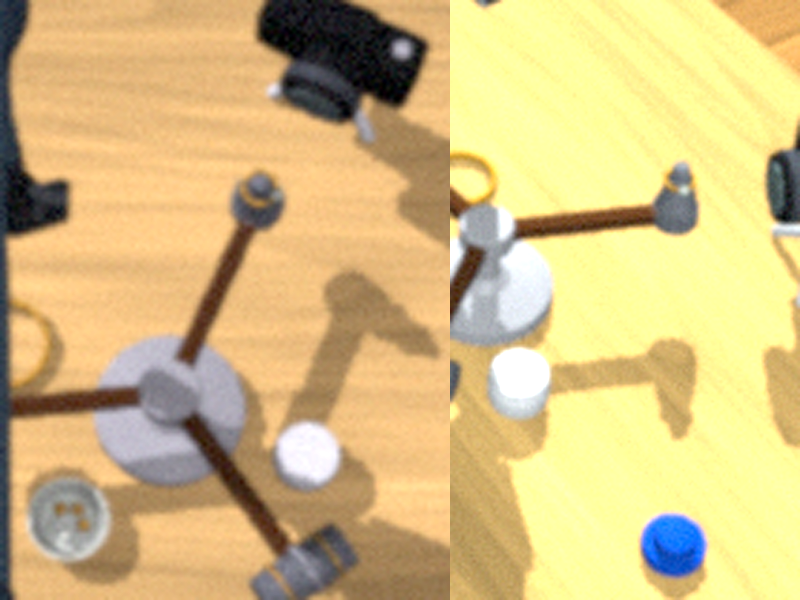

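```bash
python3 - <<'E'
from h import *
def A(n,a,za,b,zb,o=0):
    d=(pt(n,*b,zb)-pt(n,*a,za))[:2];print(n,np.hypot(*d).round(1),(np.degrees(np.arctan2(d[1],d[0]))+o).round(2))
T=(325.3,239.0);S=(327.8,249.3)
A('top',T,86,(349.6,182.5),127);A('top',T,86,(348.5,189.7),84);A('top',T,86,(361.1,285.9),105,120);A('top',T,86,(364.,162.2),100)
A('side',S,86,(396.2,228.8),127);A('side',S,86,(428.8,234.5),100)
# self-similar check: bearing from cone tip to lens
A('top',(349.6,182.5),127,(364.,162.2),100);A('side',(396.2,228.8),127,(428.8,234.5),100)
# subpixel: red-brown arm pixels in the top view -> arm centreline
d=np.load('top.npz')['frame'].astype(int)
m=(d[...,0]<90)&(d[...,0]-d[...,2]>20); v,u=np.nonzero(m)
P=np.array([pt('top',a,b,82) for a,b in zip(u,v)])[:,:2]-pt('top',*T,86)[:2]
r=np.hypot(*P.T);an=np.degrees(np.arctan2(P[:,1],P[:,0]))
for c in(-22,-142,98):
    k=(r>30)&(r<120)&(abs((an-c+180)%360-180)<15);
    if k.sum()>20:
        q=P[k]-P[k].mean(0);w=np.linalg.svd(q,full_matrices=False)[2][0];print(c,k.sum(),np.degrees(np.arctan2(w[1],w[0])).round(2),np.median(an[k]).round(2))
E
```

```text
top 152.5 -22.8
top 146.0 -23.62
top 152.9 -22.95
top 226.8 -25.46
side 150.3 -22.69
side 227.4 -23.4
top 74.8 -30.88
side 77.1 -24.77
-22 160 156.34 -22.57
-142 191 -142.32 -143.25
98 181 -82.72 96.28
```

```bash
python3 - <<'E'
from h import *
hub=pt('top',325.3,239,86)[:2]
g=cv2.imread('pics/top1.png').astype(int)
m=np.zeros(g.shape[:2],np.uint8);m[122:172,340:400]=(g.max(2)<62)[122:172,340:400]
n,l,s,c=cv2.connectedComponentsWithStats(m);i=1+s[1:,4].argmax();v,u=np.nonzero(l==i);print(s[i])
for z in(100,120,144):
    P=np.array([pt('top',a,b,z) for a,b in zip(u,v)],np.float32)[:,:2]
    print(z,cv2.minAreaRect(P))
    # back/front body edges: rotate by candidate angle, width profile symmetric
for a in(-22,-24,-26,-28):
    t=np.radians(a);P=np.array([pt('top',a_,b_,120) for a_,b_ in zip(u,v)])[:,:2]
    x=(P-hub)@[np.cos(t),np.sin(t)];y=(P-hub)@[-np.sin(t),np.cos(t)]
    print(a,'x',np.percentile(x,[0,1,99,100]).round(),'back edge by y:',[x[(y>c-6)&(y<c+6)].max().round() for c in(-40,-20,0,20,40)],'y',np.percentile(y,[1,99]).round(1))
# predicted lens px
f=np.load('side.npz')
for a in(-22,-24,-26):
  t=np.radians(a)
  for k,h in (('top',(548.1,-35)),('side',(547.8,-38.6))):
    print(a,k,[px(k,[h[0]+R*np.cos(t),h[1]+R*np.sin(t),100]).tolist() for R in(214,227)])
E
```

```text
[ 349  130   45   38 1070]Traceback (most recent call last):
  File "<stdin>", line 8, in <module>
cv2.error: OpenCV(4.12.0) /io/opencv/modules/imgproc/src/convhull.cpp:143: error: (-215:Assertion failed) total >= 0 && (depth == CV_32F || depth == CV_32S) in function 'convexHull'
```

```bash
python3 - <<'E'
from h import *
hub=pt('top',325.3,239,86)[:2]
g=cv2.imread('pics/top1.png').astype(int)
m=np.zeros(g.shape[:2],np.uint8);m[122:172,340:400]=(g.max(2)<62)[122:172,340:400]
n,l,s,c=cv2.connectedComponentsWithStats(m);i=1+s[1:,4].argmax();v,u=np.nonzero(l==i)
for a in(-22,-24,-26,-28):
    t=np.radians(a);P=np.array([pt('top',a_,b_,135) for a_,b_ in zip(u,v)])[:,:2]
    x=(P-hub)@[np.cos(t),np.sin(t)];y=(P-hub)@[-np.sin(t),np.cos(t)]
    b=[(y>c-6)&(y<c+6) for c in(-40,-20,0,20,40)]
    print(a,'back',[x[k].max().round() for k in b],'front',[x[k].min().round() for k in b],'y',np.percentile(y,[0,1,99,100]).round(1))
E
```

```text
-22 back [np.float64(287.0), np.float64(291.0), np.float64(291.0), np.float64(291.0), np.float64(288.0)] front [np.float64(209.0), np.float64(207.0), np.float64(208.0), np.float64(239.0), np.float64(242.0)] y [-71.2 -69.2  41.7  44.7]
-24 back [np.float64(288.0), np.float64(291.0), np.float64(291.0), np.float64(289.0), np.float64(290.0)] front [np.float64(216.0), np.float64(208.0), np.float64(207.0), np.float64(210.0), np.float64(239.0)] y [-62.  -60.2  50.7  53.7]
-26 back [np.float64(289.0), np.float64(289.0), np.float64(291.0), np.float64(290.0), np.float64(288.0)] front [np.float64(235.0), np.float64(211.0), np.float64(207.0), np.float64(207.0), np.float64(238.0)] y [-52.9 -51.5  59.9  63. ]
-28 back [np.float64(291.0), np.float64(290.0), np.float64(291.0), np.float64(290.0), np.float64(287.0)] front [np.float64(237.0), np.float64(212.0), np.float64(207.0), np.float64(207.0), np.float64(218.0)] y [-44.4 -42.2  69.1  72.3]
```

{"name": "drive_tool", "arguments": {"series": [{"claw":0,"linear":[0,-2,2],"twist":0},{"claw":0,"linear":[0,-5,5],"twist":0},{"claw":0,"linear":[0,-8,8],"twist":0},{"claw":0,"linear":[0,-9.5,10.5],"twist":0},{"claw":0,"linear":[0,-10.5,12],"twist":0},{"claw":0,"linear":[0,-11,12],"twist":0},{"claw":0,"linear":[0,-11.5,12],"twist":0},{"claw":0,"linear":[0,-12,12],"twist":0},{"claw":0,"linear":[0,-12.4,12],"twist":0},{"claw":0,"linear":[0,-12.6,12],"twist":0}]}}

```text
clock: 9.4
tool_pos: [627.1, -37.6, 64.4]
orientation: [0.001, -0.0, 1.0, -0.0]
ft_force: [0.6, -0.5, 0.5]
finger_gap: 0.002
grasp_force: 0.0
```

{"name": "drive_tool", "arguments": {"series": [{"claw":0,"linear":[0,-0.1,0],"twist":0},{"claw":0,"linear":[0,-0.2,0],"twist":0},{"claw":0,"linear":[0,-0.3,0],"twist":0},{"claw":0,"linear":[0,-0.4,0],"twist":0},{"claw":0,"linear":[0,-0.47,0],"twist":0},{"claw":0,"linear":[0,-0.54,0],"twist":0},{"claw":0,"linear":[0,-0.6,0],"twist":0},{"claw":0,"linear":[0,-0.65,0],"twist":0},{"claw":0,"linear":[0,-0.65,0],"twist":0},{"claw":0,"linear":[0,-0.65,0],"twist":0}]}}

```text
clock: 10.4
tool_pos: [626.3, -43.9, 63.2]
orientation: [-0.0, -0.0, 1.0, 0.0]
ft_force: [-1.0, 1.4, -1.0]
finger_gap: 0.001
grasp_force: 0.3
```

{"name": "drive_tool", "arguments": {"series": [{"claw":0,"linear":[0,0.5,0],"twist":0},{"claw":0,"linear":[0,1,0],"twist":0},{"claw":0,"linear":[0,2,0],"twist":0},{"claw":0,"linear":[0,3.5,0],"twist":0},{"claw":0,"linear":[0,5,-1],"twist":0},{"claw":0,"linear":[0,7,-3],"twist":0},{"claw":0,"linear":[0,9,-6],"twist":0},{"claw":0,"linear":[0,11,-9],"twist":0},{"claw":0,"linear":[0,13,-12],"twist":0},{"claw":0,"linear":[0,13,-12],"twist":0}]}}

```text
clock: 11.4
tool_pos: [629.0, 90.1, 189.5]
orientation: [0.005, -0.002, 1.0, 0.001]
ft_force: [0.9, -0.2, 0.3]
finger_gap: 0.002
grasp_force: 0.0
```

```bash
cat > arms.py <<'E'
from h import *
import sys
def arms(c0):
    d=snap('top',sys.argv[1])['frame'].astype(int)
    m=(d[...,0]<90)&(d[...,0]-d[...,2]>20); v,u=np.nonzero(m)
    P=np.array([pt('top',a,b,82) for a,b in zip(u,v)])[:,:2]-pt('top',325.3,239,86)[:2]
    r=np.hypot(*P.T);an=np.degrees(np.arctan2(P[:,1],P[:,0]))
    for c in(c0,c0-120,c0+120):
        k=(r>30)&(r<120)&(abs((an-c+180)%360-180)<15)
        if k.sum()>20:
            q=P[k]-P[k].mean(0);w=np.linalg.svd(q,full_matrices=False)[2][0];a=np.degrees(np.arctan2(w[1],w[0]))
            print(k.sum(),((a-c+90)%180-90+c0).round(2),(np.median(an[k])-c+c0).round(2))
arms(-24)
s=manip.read_state();print(s['tool_pos'],s['clock'])
E
python3 arms.py top5.png
```

```text
157 -25.1 -24.24
173 -25.35 -24.76
175 -27.3 -25.4
[628.06127864  88.64056022 186.87457374] 11.45
```

The cone arm is at about -24.9° and the lens at -25°, so it's aligned. Next is the shutter.

{"name": "drive_tool", "arguments": {"series": [{"claw":0,"linear":[1,-2,-2],"twist":0},{"claw":0,"linear":[2.5,-6,-3],"twist":0},{"claw":0,"linear":[4,-10,-3],"twist":0},{"claw":0,"linear":[6,-14,-3],"twist":0},{"claw":0,"linear":[8,-18,-3],"twist":0},{"claw":0,"linear":[9.5,-22,-3],"twist":0},{"claw":0,"linear":[11,-26,-3],"twist":0},{"claw":0,"linear":[13,-30,-3],"twist":0},{"claw":0,"linear":[14.5,-34,-3],"twist":0},{"claw":0,"linear":[16,-37.5,-3],"twist":0}]}}

```text
clock: 12.45
tool_pos: [464.7, -290.3, 212.3]
orientation: [-0.001, 0.0, 1.0, 0.0]
ft_force: [-0.1, -0.5, -0.2]
finger_gap: 0.001
grasp_force: 0.0
```

{"name": "drive_tool", "arguments": {"series": [{"claw":0,"linear":[1,-2.5,0],"twist":0},{"claw":0,"linear":[2,-4.7,0],"twist":0},{"claw":0,"linear":[2,-4.7,1],"twist":0},{"claw":0,"linear":[2,-4.7,3],"twist":0},{"claw":0,"linear":[2,-4.7,6],"twist":0},{"claw":0,"linear":[2,-4.7,9],"twist":0},{"claw":0,"linear":[2,-4.7,12],"twist":0},{"claw":0,"linear":[2,-4.7,14],"twist":0},{"claw":0,"linear":[2,-4.7,15],"twist":0},{"claw":0,"linear":[2,-4.7,15],"twist":0}]}}

```text
clock: 13.45
tool_pos: [445.1, -333.9, 61.2]
orientation: [-0.002, -0.0, 1.0, 0.002]
ft_force: [-0.2, 0.1, 0.5]
finger_gap: 0.006
grasp_force: 0.0
```

```bash
python3 - <<'E'
from h import *
s=manip.read_state();print(s['tool_pos'],s['ft_force'])
snap('side','side6.png');print(px('side',s['tool_pos']))
b=cv2.imread('pics/side6.png')[320:470,310:450];cv2.imwrite('pics/m6.png',cv2.convertScaleAbs(cv2.resize(b,(560,600),interpolation=2),alpha=1.5))
E
```

```text
[ 445.1085548  -333.8732429    61.23629889] [-0.15414388  0.08082238  0.50172326]
[366.1 382.7]
```

View pics/m6.png

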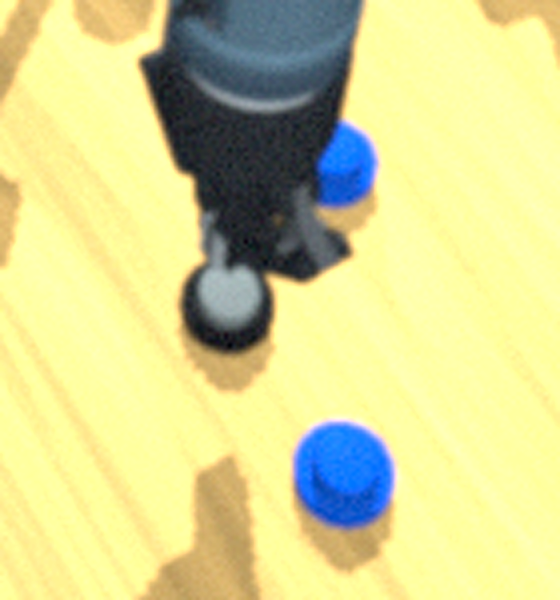

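The black shutter with its grey top is at zoom (228,300), right under the fingers. I'll check where the fingertip outline should project.

```bash
python3 - <<'E'
from h import *
s=manip.read_state();p=s['tool_pos']
for dx in(-11,11):
  for dy in(-14.5,14.5):
    print(dx,dy,[((px('side',p+[dx,dy,z])-[310,320])*4).tolist() for z in(0,30)])
print('button',(px('side',[446.6,-336,22])-[310,320])*4, 'tcp m2',(px('side',[548.8,41.8,63.2])-[240,170])*2.667+[400,0])
a=cv2.imread('pics/side6.png')[350:410,340:410];a=cv2.convertScaleAbs(cv2.resize(a,(700,600),interpolation=2),alpha=2.5,beta=20)
for z,c in((0,(0,0,255)),(30,(255,0,255))):
  q=np.array([(px('side',p+[x,y,z])-[340,350])*10 for x,y in((-11,-14.5),(11,-14.5),(11,14.5),(-11,14.5))]).astype(int)
  cv2.polylines(a,[q],True,c,1)
q=((px('side',[p[0],p[1],22])-[340,350])*10).astype(int);cv2.circle(a,tuple(map(int,q)),5,(0,255,0),-1)
cv2.imwrite('pics/m7.png',a)
E
```

```text
-11 -14.5 [[226.0, 287.5999999999999], [230.79999999999995, 255.5999999999999]]
-11 14.5 [[189.20000000000005, 236.79999999999995], [193.20000000000005, 204.0]]
11 -14.5 [[266.0, 264.0], [272.0, 231.5999999999999]]
11 14.5 [[228.79999999999995, 214.0], [233.5999999999999, 181.20000000000005]]
button [224.  292.8] tcp m2 [585.8899 172.0215]
```

View pics/m7.png

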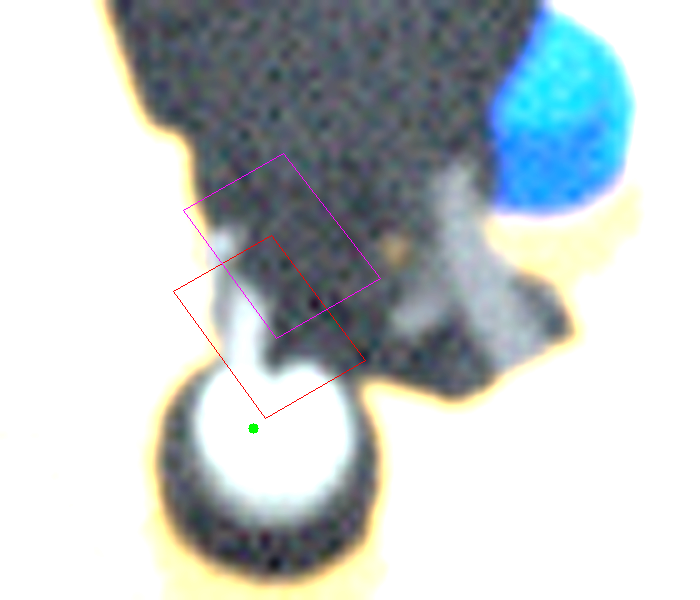

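The fingertip hides the upper rim of the button, and the TCP axis (green) falls about 4 mm from the button centre. I'll shift slightly and go down to just above it.

{"name": "drive_tool", "arguments": {"series": [{"claw":0,"linear":[-0.1,-0.1,0.5],"twist":0},{"claw":0,"linear":[-0.1,-0.1,1],"twist":0},{"claw":0,"linear":[-0.1,-0.1,1.5],"twist":0},{"claw":0,"linear":[-0.1,-0.1,2],"twist":0},{"claw":0,"linear":[-0.1,-0.1,2.5],"twist":0},{"claw":0,"linear":[-0.1,-0.1,3],"twist":0},{"claw":0,"linear":[-0.1,-0.1,3.4],"twist":0},{"claw":0,"linear":[-0.1,-0.1,3.6],"twist":0},{"claw":0,"linear":[-0.1,-0.1,3.6],"twist":0},{"claw":0,"linear":[-0.1,-0.1,3.6],"twist":0}]}}

```text
clock: 14.5
tool_pos: [447.5, -337.0, 27.4]
orientation: [0.0, -0.0, 1.0, -0.0]
ft_force: [0.8, 0.4, 0.0]
finger_gap: -0.0
grasp_force: 0.0
```

{"name": "drive_tool", "arguments": {"series": [{"claw":0,"linear":[0,0,0.2],"twist":0},{"claw":0,"linear":[0,0,0.4],"twist":0},{"claw":0,"linear":[0,0,0.6],"twist":0},{"claw":0,"linear":[0,0,0.75],"twist":0},{"claw":0,"linear":[0,0,0.9],"twist":0},{"claw":0,"linear":[0,0,1.0],"twist":0},{"claw":0,"linear":[0,0,1.08],"twist":0},{"claw":0,"linear":[0,0,1.14],"twist":0},{"claw":0,"linear":[0,0,1.17],"twist":0},{"claw":0,"linear":[0,0,1.17],"twist":0}]}}

```text
clock: 15.5
tool_pos: [447.5, -337.0, 16.0]
orientation: [0.0, -0.0, 1.0, -0.0]
ft_force: [-1.0, 0.1, 6.7]
finger_gap: 0.004
grasp_force: 2.9
```

{"name": "drive_tool", "arguments": {"series": [{"claw":0,"linear":[0,0,0.02],"twist":0},{"claw":0,"linear":[0,0,0.02],"twist":0},{"claw":0,"linear":[0,0,0.02],"twist":0},{"claw":0,"linear":[0,0,-0.2],"twist":0},{"claw":0,"linear":[0,0,-0.6],"twist":0},{"claw":0,"linear":[0,0,-1.5],"twist":0},{"claw":0,"linear":[0,0,-3.5],"twist":0},{"claw":0,"linear":[0,0,-6],"twist":0},{"claw":0,"linear":[0,0,-8],"twist":0},{"claw":0,"linear":[0,0,-8],"twist":0}]}}

```text
clock: 16.5
tool_pos: [449.0, -338.4, 98.7]
orientation: [0.002, -0.0, 1.0, -0.002]
ft_force: [0.8, -0.7, -0.2]
finger_gap: 0.002
grasp_force: 0.0
```

```bash
python3 arms.py top8.png
```

```text
159 -25.23 -24.29
204 -25.15 -24.98
190 -26.69 -25.36
[ 448.29284717 -337.75815319   97.04895322] 16.55
```

The stand hasn't moved and the button has been pressed and released, so I'm handing in.

```bash
python3 -c "
from bench import manip
print(manip.job_done())"
```

```text
the job is handed in; nothing more can be done
None
```

I turned the ring-cone arm to about -25°, within about 1° of my measured lens bearing, then pressed the black shutter to its stop (6.7 N at z = 16.0 mm) and released it; handed in at about 16.6 s, with no verdict shown.

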